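# Wipe a roof panel and tuck in the flashing

## Task

Grip the scraper block and use it, not your fingers, to wipe the three wood chips off the small roof panel onto the bench, then set the scraper down on the bench, not touching the panel. Grip the aluminium flashing and slide its free edge about 30 mm under the lapped shingle, square to the panel and centred on it, without lifting the shingle and leaving the other things alone. Finish while still gripping the flashing and pressing the flashing flat on the panel with a firm push (10 N is plenty): do not let go.

Things in the scene. Friction and masses are not known exactly. Their poses are not given: they have to be found in the camera images.
- roof_board: small nest-box roof panel lying fixed on the bench: plywood under dark felt, 200 (x) x 160 (y) x 12 mm; origin at the centre of its underside, z up, felt surface 12 mm above the origin. Its +x half carries one course of three wooden shingles under a dark ridge cap; the -x half is bare felt, open along the -x edge (x = -100 mm), the easiest edge to wipe the chips over
- lip (a point): middle of the lower front edge of the lapped shingle, axes as the panel's; at panel x = +10 mm. The underside of the shingle is 9 mm above the felt here and falls evenly to 4 mm at the hinge, 86 mm further in +x; the shingle is 5 mm thick. Two light battens, inner faces 69 mm either side of the middle, bound the space beneath it; there is nothing else in the gap
- shingle (a joint): rotation (rad) of the shingle course (158 mm wide, one piece, 120 g) about its hinge, which runs along the panel's y under the ridge cap: 0 = lying in place, growing as the front edge is lifted (0.08 = lifted about 7 mm). It moves freely and falls back by its own weight
- flashing_grip (a point): centre of the flashing's upright flange, 28 mm above its underside. The flashing is a rigid aluminium angle of 140 to 280 g: a flat leg 85 (x) x 100 (y) x 4 mm and, along its whole rear (-x) edge, an upright flange 8 mm thick (along x), 100 mm wide (y), its top 52 mm above the underside. It starts flat on the bench, flange upward. Axes: x from the flange to the free front edge, z up. Pinch the flange from above, fingers closing along x
- flashing_front (a point): middle of the flashing's free front edge, at half the leg's thickness (2 mm above its underside), 81 mm in +x from the middle of the flange; axes as the flashing's
- scraper_grip (a point): centre of the scraper block, 40 mm above its underside: a wooden grip 22 mm thick (x), 90 mm wide (y), on a red foot with black edge 26 (x) x 100 (y) x 21 mm; 80 mm tall in all, 110 to 225 g, standing upright on the bench, z up. Pinch it by the grip from above, fingers closing along x; wipe along its x
- chip0_center (a point): centre of a loose wooden chip, 14x10x8 mm, lying on the felt of the roof panel
- chip1_center (a point): centre of a loose wooden chip, 14x10x8 mm, lying on the felt of the roof panel
- chip2_center (a point): centre of a loose wooden chip, 14x10x8 mm, lying on the felt of the roof panel
- tape_roll: roll of masking tape lying flat, 100x100x24 mm, loose bystander, origin at the centre of its underside; leave alone
- glitter_0: small pink vial with white cap, 20x20x36 mm, loose bystander, origin at the centre of its underside; leave alone
- glitter_1: small teal vial with black cap, 20x20x36 mm, loose bystander, origin at the centre of its underside; leave alone
- jar_lack: black paint jar, 67x64x97 mm, loose bystander, origin at the centre of its underside; leave alone
Things that resemble listed ones, but are neither listed nor needed, are in the scene too. Of the things that look like the part that bears flashing_grip, the larger one is meant.

How it is judged:
By the outcome, as a careful person would: the job done as asked, in the order asked, and still so for the second after the job is handed in, while the arm keeps its last pose, push and grip.
It also fails if it takes over 61 s, if anything falls off the work surface, if the arm or the gripper's body presses on something with over 40 N, if the wrist force passes 120 N, or if a joint passes its speed limit or range.

## Robot

A 7-joint arm with a two-finger parallel gripper is mounted at the origin on a cart in front of the work surface, level with it; the furniture and walls round the work are solid. World frame = base frame: x ahead of the robot, y to its left, z up, the work surface at z = 0. Lengths are in m, angles in degrees, forces in N, time in s.
With the tool pointing down it reaches from about 0.425 to 0.875 m from the base axis. Payload 4.7 kg.
Tool frame: the origin (TCP) lies between the finger pads; the fingertips stand 8 mm ahead of it and the grasp point (between the pads) lies 11 mm behind it; z points along the fingers, y is the line along which they close (so a half turn about z gives the same grasp; the last joint's range is limited). The gripper opens to 87 mm and grips with 3 to 60 N. Pads are 19 mm wide; open, the fingers measure 117 mm over their backs; the gripper's body (75 mm by 190 mm) begins 51 mm behind the grasp point.
Start: joints at [-75.166, 18.392, -4.016, 83.108, 1.295, 78.541, -3.26], TCP at [0.158, 0.631, 0.231] pointing down, gripper open.
Joint ranges: [-163.93, 163.93], [-17.29, 119.83], [-79.2, 71.16], [3.27, 140.29], [-89.18, 269.18], [5.43, 117.66], [-154.24, 154.24]. Speed limits (degrees/s): [147.25, 147.25, 180, 180, 180, 180, 180].

## Interface

Orientations are given as [roll, pitch, yaw] about the fixed x, y, z axes, in that order (R = Rz(yaw) Ry(pitch) Rx(roll)).
In Python, from cell import env, viewer gives the robot as it stands. The module is installed in compiled form; this text tells all that it offers.
- The arm moves only by the tool arm_command, never from a script. Its argument "series" is a list of rows, each a list of 2 entries, a list of its own where there are three numbers: the shift along the tool's x, y, z in mm, then the turn about the tool's z in rad. A call has exactly 5 rows; each row is the pose to reach, as a shift and turn from the pose commanded when the call began, along the tool's axes at that moment; what a row does not reach only later rows make up. A row lasts 1/10 s, in which the tool goes at most 50 mm and 8.59 degrees, less where a joint would pass 70% of its speed; a pose out of reach is approached as far as the arm can. A call with a gripper value outside its range is refused whole. "grip" is the gripper command: -1 is fully open, 1 is shut, values between are in proportion, set as the call begins (left out, the last holds). The fingers move at their own pace and stop on an object; "grip_force" is the grip in N (left out, the last holds). Time passes only in rows, so rows that repeat a pose let the fingers close, or fill a call up. It gives the time, the measured TCP pose, the force, the opening and the grip force at its end, in the units of the state.
- env.get_obs(): the state, without advancing time (a new reading comes with each control period).
- viewer.read_camera(name): name is "scene" or "top" or "wrist"; returns (picture, depth): 420x560x3 uint8, blue, green, red; 420x560 float32, m along the optical axis (not along the pixel's ray), 0 where there is no reading.
- viewer.calibration(name): a dict with "K" (3x3 intrinsics, pixels), "T" (4x4, takes a point from camera to world coordinates); the wrist camera has in their place "hand_eye" (4x4, takes a point from camera to tool coordinates, whose origin is the TCP and whose axes are the flange's). Camera axes: x right, y up, looking along -z (the intrinsics and any distortion apply to the point x, -y, -z); pixel columns grow to the right and rows downward; lengths in m; the calibration is good to about 2 mm. A picture is of the moment at which its call begins: read the wrist's pose just before it. calibration takes no time and is no camera call.
- env.sign_off(): hands the job in; it is judged then, once.
The state is a dict: "time_s": time; "qpos": joint angles; "joint_velocities": joint speeds; "effort": joint torques, N m; "tool_pos": TCP position; "tool_rot": TCP orientation; "force": force on the tool from outside, world axes, zero at the start; "wrist_torque": the same for the moment, N m; "grip_width": finger opening in m; "grasp_force": force on a finger pad.
Only numpy, scipy, OpenCV 4.12 (cv2) and the standard library are available. Lean on these libraries where they do the work, as an engineer would, in place of code of your own. Each camera call takes 0.05 s, during which the arm holds its last target. There are 200 camera calls.

## Working session

There is one attempt and no reset: what is moved stays moved. The work goes in short steps, Python scripts to look and compute and a tool call to move; the robot and the scene stay as the last step left them, time stands still between calls to the robot, and variables do not carry over. Pictures are saved under pics/ and viewed, at most 10 in all, crops included, and the job is handed in when it is done.

Besides the shell and the picture viewer there is one more tool, called after "Call:" by a JSON object that holds its "op" and its "data", one argument or row to a line. arm_command: Moves the arm, as the interface text tells. Its arguments: {"type":"object","properties":{"series":{"type":"array"},"grip":{"type":"number"},"grip_force":{"type":"number"}},"required":["series"]}

```bash
mkdir -p pics
cat > h.py <<'E'
import numpy as np, cv2
from cell import env, viewer
from scipy.spatial.transform import Rotation as R
def cam(name):
    o=env.get_obs(); im,d=viewer.read_camera(name); c=viewer.calibration(name)
    im=np.array(im); d=np.array(d)
    if 'T' in c: T=np.array(c['T'])
    else:
        W=np.eye(4); W[:3,:3]=R.from_euler('xyz',o['tool_rot'],degrees=True).as_matrix(); W[:3,3]=o['tool_pos']
        T=W@np.array(c['hand_eye'])
    return im,d,np.array(c['K']),T,c
def cloud(d,K,T):
    v,u=np.mgrid[:d.shape[0],:d.shape[1]]
    p=np.stack([(u-K[0,2])/K[0,0]*d,-(v-K[1,2])/K[1,1]*d,-d],-1)
    return p@T[:3,:3].T+T[:3,3]
def ray(px,K,T,z):
    px=np.atleast_2d(px).astype(float)
    r=np.stack([(px[:,0]-K[0,2])/K[0,0],-(px[:,1]-K[1,2])/K[1,1],-np.ones(len(px))],-1)@T[:3,:3].T
    return T[:3,3]+r*((z-T[2,3])/r[:,2])[:,None]
E
python3 - <<'E'
from h import *
print(env.get_obs())
for n in ['scene','top']:
    im,d,K,T,c=cam(n); cv2.imwrite(f'pics/{n}0.png',im); print(n,c.keys(),K.tolist(),T.round(3).tolist(),c.get('dist'))
    np.savez(f'{n}0.npz',im=im,d=d,K=K,T=T)
print(viewer.calibration('wrist'))
E
```

```text
{'time_s': 0.0, 'qpos': array([-75.16728877,  18.43848857,  -4.0152279 ,  83.17475962,
         1.29569666,  78.54159343,  -3.25758406]), 'joint_velocities': array([ 0.03964019, -0.03524208, -0.03571841, -0.04963739,  0.03646388,
        0.00376893, -0.07529086]), 'effort': array([ 9.40678115e-05, -4.91308486e+01, -4.03863313e-01, -3.12518513e+01,
       -6.39512180e-02,  4.43314039e-02,  1.90667220e-04]), 'tool_pos': array([0.1574476 , 0.63008336, 0.22946919]), 'tool_rot': array([-1.79890440e+02,  6.58255517e-03,  1.65979308e+02]), 'force': array([ 1.23335873,  0.42535728, -0.09839198]), 'wrist_torque': array([ 0.08204918, -0.02163191,  0.03833501]), 'grasp_force': 0.0, 'grip_width': 0.0869898640306954}
scene dict_keys(['K', 'T']) [[433.80733449385644, 0.0, 281.786990237929], [0.0, 433.80733449385644, 207.31186337888442], [0.0, 0.0, 1.0]] [[0.776, 0.405, -0.484, -0.013], [-0.631, 0.489, -0.602, -0.713], [-0.007, 0.773, 0.635, 0.795], [0.0, 0.0, 0.0, 1.0]] None
top dict_keys(['K', 'T']) [[433.5805483493917, 0.0, 279.25309784416163], [0.0, 433.5805483493917, 211.94883312827974], [0.0, 0.0, 1.0]] [[0.023, 0.995, -0.101, 0.429], [-1.0, 0.024, 0.014, -0.01], [0.016, 0.101, 0.995, 1.043], [0.0, 0.0, 0.0, 1.0]] None
{'K': array([[296.19929191,   0.        , 273.07407328],
       [  0.        , 296.19929191, 210.09562256],
       [  0.        ,   0.        ,   1.        ]]), 'hand_eye': array([[ 2.85312765e-04,  9.57554131e-01,  2.88253371e-01,
         7.87715305e-02],
       [ 9.99999814e-01, -1.17872045e-04, -5.98237059e-04,
        -9.30976071e-04],
       [-5.38867353e-04,  2.88253488e-01, -9.57553986e-01,
        -1.54116817e-01],
       [ 0.00000000e+00,  0.00000000e+00,  0.00000000e+00,
         1.00000000e+00]])}
```

View pics/top0.png

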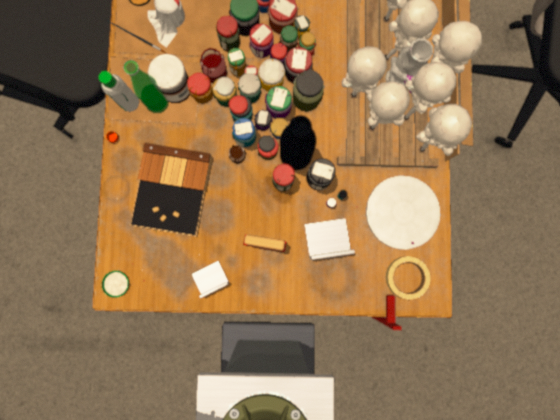

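View pics/scene0.png

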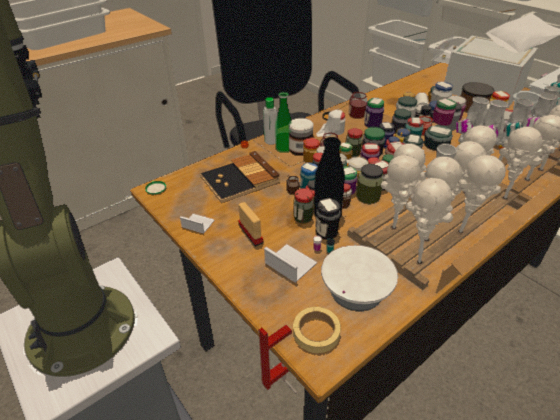

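The top view shows the panel at about (172,190), with bare felt below and chips at (155,210), (163,218) and (176,214). The scraper is at (265,243). The larger flashing is at (328,240) with its flange on the robot side, and the small look-alike is at (210,280). The vials are at (332,203) and (343,195).

Run:
```python
from h import *
z=np.load('top0.npz'); im,d,K,T=[z[k] for k in ['im','d','K','T']]
P=cloud(d,K,T); hsv=cv2.cvtColor(im,cv2.COLOR_BGR2HSV)
print('bench z', np.median(P[280:300,300:330,2]), P[290,230])
def rect(mask,zz,name,roi):
    m=np.zeros(mask.shape,np.uint8); c0,r0,c1,r1=roi; m[r0:r1,c0:c1]=mask[r0:r1,c0:c1]
    n,l,s,ce=cv2.connectedComponentsWithStats(m); 
    for i in np.argsort(-s[1:,4])[:4]+1:
        if s[i,4]<6: continue
        pts=np.argwhere(l==i)[:,::-1]; w=ray(pts,K,T,zz)[:,:2]; r=cv2.minAreaRect((w*1000).astype(np.float32))
        print(name,s[i,4],ce[i].round(1),'rect c,size,ang',np.round(r[0],1),np.round(r[1],1),round(r[2],1),'z',np.median(P[l==i][:,2]).round(4),'pc',np.median(P[l==i],0).round(4))
V=hsv[...,2];S=hsv[...,1]
rect(((V<45)).astype(np.uint8),.012,'felt',(125,175,212,240))
rect(((V>110)).astype(np.uint8),.016,'chip',(140,195,195,230))
rect(((S<60)&(V>120)).astype(np.uint8),.004,'flash',(300,215,360,265))
rect((P[...,2]>.03).astype(np.uint8),.052,'flashtop',(300,215,360,265))
rect((P[...,2]>.04).astype(np.uint8),.08,'scraper',(235,225,295,260))
rect((P[...,2]>.02).astype(np.uint8),.036,'vials',(322,185,352,212))
rect((P[...,2]>.017).astype(np.uint8),.02,'shing',(125,135,222,240))
x0,y0=120,130
big=cv2.resize(im[130:300,120:370],None,fx=3.2,fy=3.2,interpolation=cv2.INTER_CUBIC); cv2.imwrite('pics/crop.png',big)
```

```text
bench z -0.0007818153744657552 [3.45931792e-01 8.85550204e-02 3.38756484e-04]
felt 1786 [167.5 206.3] rect c,size,ang [539.4 243.5] [146.2 100.5] 81.9 z 0.0112 pc [0.5431 0.2407 0.0112]
chip 52 [147.7 228.1] rect c,size,ang [488.8 279.5] [ 7.1 49.6] 1.4 z 0.0006 pc [0.4881 0.2916 0.0006]
chip 32 [155.1 208.9] rect c,size,ang [532.9 271.2] [ 9.5 14.3] 1.4 z 0.0187 pc [0.5327 0.2701 0.0187]
chip 32 [175.6 213.7] rect c,size,ang [523.4 221.1] [11.9 14.3] 1.4 z 0.0169 pc [0.5222 0.2221 0.0169]
chip 31 [162.6 217.6] rect c,size,ang [512.  252.4] [14.3 11.8] 2.8 z 0.0187 pc [0.5119 0.251  0.0187]
flash 1487 [327.6 238.8] rect c,size,ang [ 473.3 -144.3] [ 86.7 105.3] 9.7 z 0.0035 pc [ 0.4724 -0.1402  0.0035]
flashtop 186 [332.4 253.7] rect c,size,ang [ 436.8 -146.8] [  9.3 100.1] 9.4 z 0.0505 pc [ 0.4364 -0.146   0.0505]
scraper 404 [264.2 241.6] rect c,size,ang [459.6   9.1] [89.2 22.9] 81.6 z 0.0785 pc [0.4598 0.0084 0.0785]
vials 65 [342.7 193.3] rect c,size,ang [ 578.4 -171.1] [19.9 20.2] 45.7 z 0.0355 pc [ 0.5794 -0.1721  0.0355]
vials 60 [331.2 201.4] rect c,size,ang [ 558.7 -144.3] [16.5 18.9] 1.4 z 0.0344 pc [ 0.56   -0.1445  0.0344]
vials 19 [324.3 186.1] rect c,size,ang [ 594.  -129.7] [ 7.1 14.2] 1.5 z 0.0594 pc [ 0.5915 -0.1241  0.0594]
shing 2515 [174.  165.5] rect c,size,ang [637.6 230.2] [164.3  91.8] 81.9 z 0.024 pc [0.6375 0.2292 0.024 ]
shing 23 [155.5 208.6] rect c,size,ang [533.7 269. ] [ 9.7 11.5] 28.5 z 0.0193 pc [0.5328 0.2699 0.0193]
shing 20 [163.  217.3] rect c,size,ang [513.4 249.7] [ 8.4 13.2] 47.4 z 0.0198 pc [0.5139 0.2503 0.0198]
shing 15 [176.1 213.1] rect c,size,ang [523.1 220.2] [11.8  8.3] 46.8 z 0.0186 pc [0.524  0.2207 0.0186]
```

View pics/crop.png

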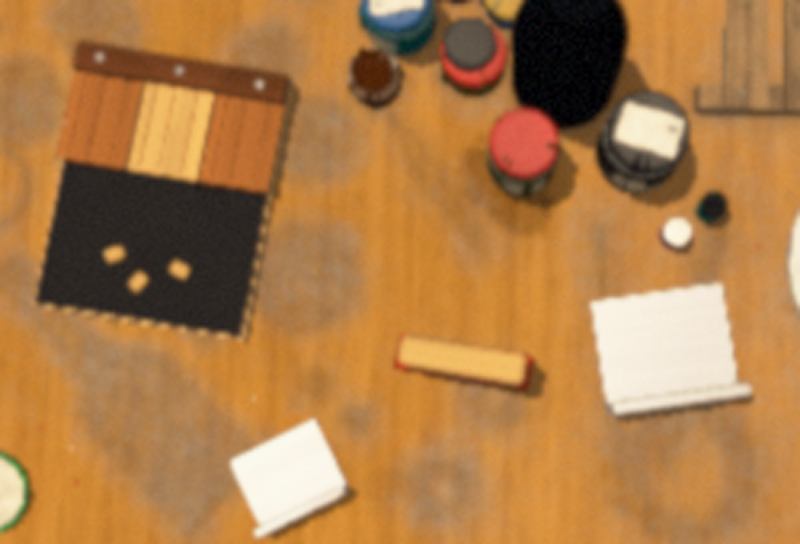

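Call:
{"op": "arm_command", "data": {
  "series": [
    [[-41,-25,1],0.13],
    [[-82,-50,2],0.26],
    [[-123,-75,3],0.39],
    [[-164,-100,4],0.52],
    [[-205,-125,4],0.65]
  ],
  "grip": -1,
  "grip_force": 30
}}

```text
time_s: 0.6
tool_pos: [0.3271, 0.4578, 0.226]
tool_rot: [-180.0, 0.0, 128.4]
force: [-0.1, 0.3, 0.1]
grip_width: 0.087
grasp_force: 0.0
```

```bash
cat >> h.py <<'E'
def delta(x,y,z,yaw):
    "shift (mm, tool axes) and turn (rad) from the measured pose to a TCP target in m, deg"
    o=env.get_obs(); M=R.from_euler('xyz',o['tool_rot'],degrees=True).as_matrix()
    s=M.T@(np.array([x,y,z])-o['tool_pos'])*1000
    a=-(yaw-o['tool_rot'][2]+180)%360; a=a-180 if a>=0 else a
    a=((o['tool_rot'][2]-yaw)+180)%360-180
    print('t',round(o['time_s'],2),'pos',o['tool_pos'].round(4),'rot',o['tool_rot'].round(2),'F',o['force'].round(1),'w',round(o['grip_width'],4),'gf',round(o['grasp_force'],1))
    print('  -> shift',s.round(1),'turn',round(np.radians(a),4))
E
sed -i '/a=-(yaw/d' h.py
python3 -c "
from h import *
delta(.54,.24,.22,82)"
```

```text
t 0.6 pos [0.3271 0.4578 0.226 ] rot [-1.7996e+02  1.0000e-02  1.2843e+02] F [-0.1  0.3  0.1] w 0.087 gf 0.0
  -> shift [-303.    31.4    6.1] turn 0.8104
```

Call:
{"op": "arm_command", "data": {
  "series": [
    [[-43,4,1],0.12],
    [[-86,9,2],0.24],
    [[-129,13,3],0.36],
    [[-172,18,4],0.48],
    [[-215,22,5],0.6]
  ]
}}

```text
time_s: 1.1
tool_pos: [0.4787, 0.3042, 0.2213]
tool_rot: [-180.0, 0.0, 94.1]
force: [0.7, -0.9, 0.4]
grip_width: 0.0869
grasp_force: 0.0
```

```bash
python3 -c "
from h import *
delta(.54,.24,.22,82)"
```

```text
t 1.1 pos [0.4787 0.3042 0.2213] rot [-179.99    0.     94.08] F [ 0.7 -0.9  0.4] w 0.0869 gf 0.0
  -> shift [-68.4  56.6   1.3] turn 0.2108
```

Call:
{"op": "arm_command", "data": {
  "series": [
    [[-35,28,0],0.1],
    [[-68,57,0],0.21],
    [[-68,57,0],0.21],
    [[-68,57,0],0.21],
    [[-68,57,0],0.21]
  ]
}}

```text
time_s: 1.6
tool_pos: [0.5388, 0.2436, 0.2211]
tool_rot: [-179.9, -0.0, 82.5]
force: [-0.5, 0.4, -0.1]
grip_width: 0.0872
grasp_force: 0.0
```

```bash
python3 -c "
from h import *
im,d,K,T,c=cam('wrist'); np.savez('w1.npz',im=im,d=d,K=K,T=T); cv2.imwrite('pics/w1.png',im)
delta(.4597,.0085,.13,81.7)
P=cloud(d,K,T); print(P[200:420:40,100:500:80].round(3).tolist())"
```

```text
t 1.65 pos [0.5386 0.244  0.2212] rot [-1.7994e+02 -2.0000e-02  8.2510e+01] F [-1.1  0.1  0.6] w 0.0869 gf 0.0
  -> shift [-243.8  -47.5   91.2] turn 0.0141
[[[0.311, 0.253, -0.002], [0.416, 0.239, 0.0], [0.52, 0.229, 0.013], [0.618, 0.219, 0.025], [0.727, 0.198, -0.0]], [[0.295, 0.198, -0.0], [0.403, 0.184, -0.001], [0.513, 0.175, 0.012], [0.615, 0.166, 0.023], [0.727, 0.141, 0.0]], [[0.496, 0.285, 0.302], [0.497, 0.257, 0.253], [0.502, 0.109, -0.0], [0.615, 0.095, 0.0], [0.59, 0.266, 0.289]], [[0.494, 0.274, 0.305], [0.495, 0.238, 0.257], [0.493, 0.043, -0.0], [0.611, 0.028, 0.001], [0.589, 0.253, 0.292]], [[0.502, 0.273, 0.319], [0.521, 0.271, 0.319], [0.539, 0.268, 0.319], [0.558, 0.266, 0.319], [0.576, 0.264, 0.319]], [[0.508, 0.272, 0.329], [0.523, 0.268, 0.327], [0.54, 0.269, 0.33], [0.556, 0.266, 0.329], [0.573, 0.26, 0.326]]]
```

View pics/w1.png

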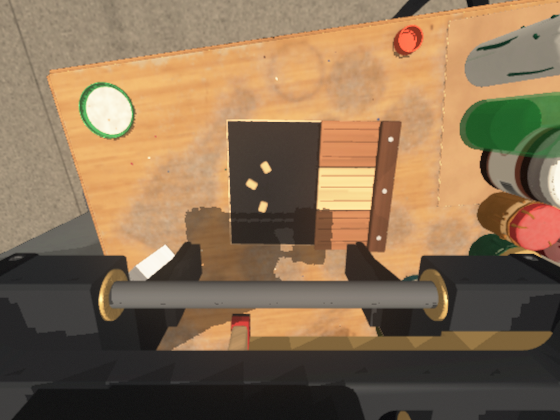

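The wrist view shows the felt between columns 228–320 and rows 121–244. The chips are at (265,167), (252,184) and (263,207), and the shingle lip is near column 320.

Run:
```python
from h import *
z=np.load('w1.npz'); im,d,K,T=[z[k] for k in ['im','d','K','T']]; P=cloud(d,K,T)
V=cv2.cvtColor(im,cv2.COLOR_BGR2HSV)[...,2]
def edge(rng,get,zz):
    pts=np.array([get(i) for i in rng],float); return ray(pts,K,T,zz)[:,:2]*1000
def lf(w):
    vx,vy,x,y=cv2.fitLine(w.astype(np.float32),cv2.DIST_HUBER,0,.01,.01).ravel(); return np.array([x,y]),np.degrees(np.arctan2(vy,vx))
dark=V<60
L=edge(range(130,195,3),lambda r:(210+np.argmax(dark[r,210:260]),r),.012)
Tp=edge(range(236,312,4),lambda c:(c,105+np.argmax(dark[105:150,c])),.012)
B=edge(range(236,312,4),lambda c:(c,262-np.argmax(dark[262:200:-1,c])),.012)
Lp=edge(range(130,195,3),lambda r:(300+np.argmax(~dark[r,300:340]),r),.025)
for n,w in zip(['left(-x)','+y','-y','lip'],[L,Tp,B,Lp]): print(n,*lf(w),np.ptp(w,0))
# height-based panel footprint in felt region + side edges of shingles
ps=-8.1; ex=np.array([np.cos(np.radians(ps)),np.sin(np.radians(ps))]); ey=np.array([-ex[1],ex[0]])
Q=P[100:260,200:420].reshape(-1,3); m=(Q[:,2]>.007)&(Q[:,2]<.05); q=(Q[m,:2]-[.585,.2375])
print('panel extents from cloud', np.percentile(q@ex,[.3,99.7]), np.percentile(q@ey,[.3,99.7]))
q2=q[(q@ex<-.01)]; print('felt y',np.percentile(q2@ey,[.5,99.5]))
```

```text
left(-x) [466.94305 285.3064 ] 78.98786 [14.64993608 75.28235974]
+y [544.422   339.99167] -7.5201497 [82.59682643 10.90364384]
-y [523.4611  169.86827] -8.122213 [94.26912989 25.80533931]
lip [574.6904 271.6619] 83.973 [ 7.75184467 73.42244294]
panel extents from cloud [-0.1019237   0.09586089] [-0.07892162  0.07917613]
felt y [-0.07862684  0.07900681]
```

Call:
{"op": "arm_command", "data": {
  "series": [
    [[-49,-9,0],0.01],
    [[-98,-19,0],0.014],
    [[-146,-28,15],0.014],
    [[-195,-38,35],0.014],
    [[-244,-47,50],0.014]
  ]
}}

```text
time_s: 2.15
tool_pos: [0.4614, 0.0132, 0.173]
tool_rot: [180.0, -0.1, 81.8]
force: [-0.2, -0.9, 0.0]
grip_width: 0.0871
grasp_force: 0.0
```

Run:
```python
from h import *
im,d,K,T,c=cam('wrist'); P=cloud(d,K,T)
m=(P[...,2]>.07)&(P[...,2]<.09)&(abs(P[...,0]-.46)<.06)&(abs(P[...,1])<.08)
q=P[m]; print(m.sum(),q.min(0),q.max(0)); print(cv2.minAreaRect((q[:,:2]*1000).astype(np.float32)))
delta(.4597,.0085,.13,81.7)
```

```text
2339 [ 0.44341384 -0.03543251  0.07054077] [0.47567851 0.05427346 0.08244341]
((459.7793884277344, 9.83340835571289), (88.60638427734375, 21.984113693237305), 80.95352172851562)
t 2.2 pos [0.4575 0.0042 0.1705] rot [-179.68    0.24   81.21] F [-3.5 -7.3 -1.8] w 0.0872 gf 0.0
  -> shift [ 4.8  1.8 40.5] turn -0.0086
```

Call:
{"op": "arm_command", "data": {
  "series": [
    [[0,0,25],0],
    [[0,0,50],0],
    [[0,0,75],0],
    [[0,0,80],0],
    [[0,0,80],0]
  ]
}}

```text
time_s: 2.7
tool_pos: [0.4621, 0.014, 0.0933]
tool_rot: [-179.9, 0.0, 81.6]
force: [0.2, -0.6, 0.5]
grip_width: 0.087
grasp_force: 0.0
```

Run:
```python
from h import *
delta(.4598,.0095,.038,81.4)
```

```text
t 2.7 pos [0.4621 0.014  0.0933] rot [-1.7992e+02  4.0000e-02  8.1640e+01] F [ 0.2 -0.6  0.5] w 0.087 gf 0.0
  -> shift [-4.8 -1.6 55.3] turn 0.0041
```

Call:
{"op": "arm_command", "data": {
  "series": [
    [[-5,-2,15],0],
    [[-5,-2,30],0],
    [[-5,-2,45],0],
    [[-5,-2,55],0],
    [[-5,-2,55],0]
  ]
}}

```text
time_s: 3.2
tool_pos: [0.4598, 0.0088, 0.0385]
tool_rot: [-180.0, 0.0, 81.6]
force: [-0.6, 0.2, -0.3]
grip_width: 0.0869
grasp_force: 0.0
```

Call:
{"op": "arm_command", "data": {
  "series": [
    [[0,0,0],0],
    [[0,0,0],0],
    [[0,0,0],0],
    [[0,0,0],0],
    [[0,0,0],0]
  ],
  "grip": 1,
  "grip_force": 35
}}

```text
time_s: 3.7
tool_pos: [0.4602, 0.0084, 0.0389]
tool_rot: [180.0, -0.0, 81.5]
force: [0.2, 0.6, -0.3]
grip_width: 0.0549
grasp_force: 0.0
```

Run:
```python
from h import *
delta(.4598,.0095,.038,81.4)
```

```text
t 3.7 pos [0.4602 0.0084 0.0389] rot [ 1.7998e+02 -2.0000e-02  8.1520e+01] F [ 0.2  0.6 -0.3] w 0.0549 gf 0.0
  -> shift [ 1.  -0.6  0.9] turn 0.0021
```

Call:
{"op": "arm_command", "data": {
  "series": [
    [[0,0,0],0],
    [[0,0,0],0],
    [[0,0,0],0],
    [[0,0,0],0],
    [[0,0,0],0]
  ]
}}

```text
time_s: 4.2
tool_pos: [0.4598, 0.0084, 0.0386]
tool_rot: [-180.0, 0.0, 81.5]
force: [-1.1, 0.6, 0.0]
grip_width: 0.022
grasp_force: 35.0
```

Call:
{"op": "arm_command", "data": {
  "series": [
    [[0,0,-12],0],
    [[0,0,-24],0],
    [[0,0,-36],0],
    [[0,0,-48],0],
    [[0,0,-60],0]
  ]
}}

```text
time_s: 4.7
tool_pos: [0.4603, 0.0084, 0.1001]
tool_rot: [179.9, -0.0, 81.5]
force: [0.4, -0.1, -1.7]
grip_width: 0.0222
grasp_force: 35.0
```

Run:
```python
from h import *
delta(.560,.241,.07,81.9)
```

```text
t 4.7 pos [0.4603 0.0084 0.1001] rot [ 1.7995e+02 -4.0000e-02  8.1520e+01] F [ 0.4 -0.1 -1.7] w 0.0222 gf 35.0
  -> shift [244.7  64.3  30.3] turn -0.0067
```

Call:
{"op": "arm_command", "data": {
  "series": [
    [[20,5,0],0],
    [[48,12,0],0],
    [[78,20,0],0],
    [[108,28,0],0],
    [[136,36,0],-0.003]
  ]
}}

```text
time_s: 5.2
tool_pos: [0.516, 0.1403, 0.0987]
tool_rot: [-180.0, -0.0, 81.8]
force: [0.5, 0.3, -0.3]
grip_width: 0.0221
grasp_force: 35.0
```

Call:
{"op": "arm_command", "data": {
  "series": [
    [[28,7,0],-0.003],
    [[56,15,0],-0.003],
    [[84,22,5],-0.003],
    [[104,27,15],-0.003],
    [[109,28,20],-0.003]
  ]
}}

```text
time_s: 5.7
tool_pos: [0.5586, 0.2457, 0.0775]
tool_rot: [-179.9, -0.0, 82.1]
force: [-0.6, -0.0, -1.8]
grip_width: 0.0221
grasp_force: 35.0
```

Call:
{"op": "arm_command", "data": {
  "series": [
    [[0,0,2],0],
    [[0,0,4],0],
    [[0,0,6],0],
    [[0,0,6],0],
    [[0,0,6],0]
  ]
}}

```text
time_s: 6.2
tool_pos: [0.5593, 0.2408, 0.0731]
tool_rot: [180.0, -0.0, 81.8]
force: [-0.4, -0.2, -1.3]
grip_width: 0.0217
grasp_force: 35.0
```

Run:
```python
from h import *
delta(.560,.241,.051,81.9)
im,d,K,T,c=cam('scene'); cv2.imwrite('pics/s2.png',cv2.resize(im[120:260,140:330],None,fx=4,fy=4,interpolation=cv2.INTER_CUBIC))
```

```text
t 6.2 pos [0.5593 0.2408 0.0731] rot [ 1.7998e+02 -3.0000e-02  8.1800e+01] F [-0.4 -0.2 -1.3] w 0.0217 gf 35.0
  -> shift [ 0.3  0.7 22.1] turn -0.0017
```

View pics/s2.png

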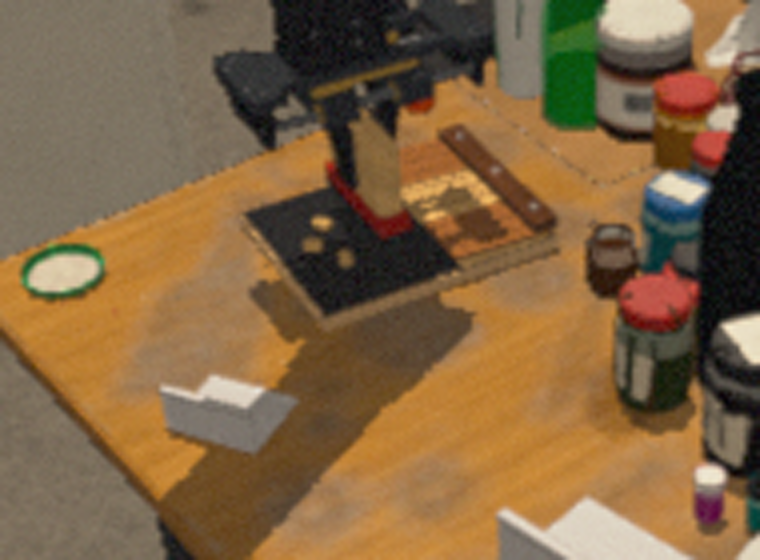

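The picture shows the scraper upright above the felt, with the chips on its open -x side at (322,222), (313,245) and (346,258).

Call:
{"op": "arm_command", "data": {
  "series": [
    [[0,0,8],0],
    [[0,0,15],0],
    [[0,0,20],0],
    [[0,0,20],0],
    [[0,0,20],0]
  ]
}}

```text
time_s: 6.75
tool_pos: [0.559, 0.2413, 0.0523]
tool_rot: [-180.0, 0.0, 81.9]
force: [0.7, -0.1, -1.9]
grip_width: 0.0217
grasp_force: 35.0
```

Call:
{"op": "arm_command", "data": {
  "series": [
    [[0,0,1],0],
    [[0,0,2],0],
    [[0,0,2.5],0],
    [[0,0,2.5],0],
    [[0,0,2.5],0]
  ]
}}

```text
time_s: 7.25
tool_pos: [0.5594, 0.2415, 0.0506]
tool_rot: [180.0, -0.0, 81.9]
force: [0.1, -0.7, 1.6]
grip_width: 0.0217
grasp_force: 35.0
```

Call:
{"op": "arm_command", "data": {
  "series": [
    [[0,-5,0],0],
    [[0,-13,0],0],
    [[0,-21,0],0],
    [[0,-29,0],0],
    [[0,-37,0],0]
  ]
}}

```text
time_s: 7.75
tool_pos: [0.5222, 0.247, 0.0505]
tool_rot: [179.9, -0.0, 81.9]
force: [2.5, -1.0, 2.9]
grip_width: 0.0219
grasp_force: 35.0
```

Call:
{"op": "arm_command", "data": {
  "series": [
    [[0,-8,0],0],
    [[0,-16,0],0],
    [[0,-24,0],0],
    [[0,-32,0],0],
    [[0,-40,0],0]
  ]
}}

```text
time_s: 8.25
tool_pos: [0.4829, 0.2525, 0.0505]
tool_rot: [179.9, -0.0, 81.9]
force: [3.6, -1.4, 5.7]
grip_width: 0.0221
grasp_force: 35.0
```

Call:
{"op": "arm_command", "data": {
  "series": [
    [[0,-7,0],0],
    [[0,-14,0],0],
    [[0,-21,0],0],
    [[0,-27,-1],0],
    [[0,-33,-2],0]
  ]
}}

```text
time_s: 8.75
tool_pos: [0.4483, 0.2567, 0.0511]
tool_rot: [-179.9, 0.1, 81.9]
force: [-0.0, 0.4, -1.7]
grip_width: 0.0218
grasp_force: 35.0
```

Call:
{"op": "arm_command", "data": {
  "series": [
    [[0,0,-10],0],
    [[0,0,-25],0],
    [[0,0,-45],0],
    [[0,0,-60],0],
    [[0,0,-60],0]
  ]
}}

```text
time_s: 9.25
tool_pos: [0.452, 0.2579, 0.1149]
tool_rot: [179.8, -0.2, 81.8]
force: [-0.3, 1.0, -1.9]
grip_width: 0.022
grasp_force: 35.0
```

Run:
```python
from h import *
delta(.4598,.0095,.095,81.4)
im,d,K,T,c=cam('wrist'); np.savez('w2.npz',im=im,d=d,K=K,T=T); 
im2,*_=cam('top'); cv2.imwrite('pics/c3.png',np.vstack([im[60:270,150:450],cv2.resize(im2[140:260,110:230],None,fx=2.5,fy=2.5)]))
```

```text
t 9.25 pos [0.452  0.2579 0.1149] rot [179.8   -0.22  81.84] F [-0.3  1.  -1.9] w 0.022 gf 35.0
  -> shift [-244.9   42.9   19.1] turn 0.0077
```

View pics/c3.png

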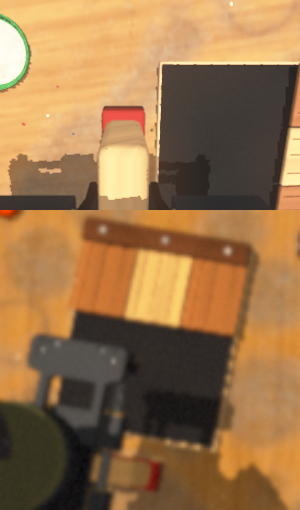

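The felt looks clear of chips in both views; the chips must be hidden below the scraper. I'll take the scraper back to its spot.

Call:
{"op": "arm_command", "data": {
  "series": [
    [[-25,4,0],0],
    [[-55,10,0],0],
    [[-88,15,0],0],
    [[-120,21,0],0],
    [[-150,26,0],0]
  ]
}}

```text
time_s: 9.85
tool_pos: [0.4539, 0.1029, 0.111]
tool_rot: [-179.9, 0.1, 81.8]
force: [0.9, 0.4, -1.4]
grip_width: 0.0218
grasp_force: 35.0
```

Call:
{"op": "arm_command", "data": {
  "series": [
    [[-30,5,0],0],
    [[-60,11,0],0],
    [[-85,15,10],0],
    [[-95,17,25],0],
    [[-95,17,35],0]
  ]
}}

```text
time_s: 10.35
tool_pos: [0.457, 0.0064, 0.0756]
tool_rot: [-179.9, 0.1, 81.7]
force: [-0.5, 1.3, -0.9]
grip_width: 0.0218
grasp_force: 35.0
```

Call:
{"op": "arm_command", "data": {
  "series": [
    [[0,0,10],0],
    [[0,0,20],0],
    [[0,0,28],0],
    [[0,0,33],0],
    [[0,0,33],0]
  ]
}}

```text
time_s: 10.85
tool_pos: [0.4576, 0.0086, 0.0434]
tool_rot: [-179.9, 0.0, 81.9]
force: [0.0, -0.5, -2.2]
grip_width: 0.022
grasp_force: 35.0
```

Run:
```python
from h import *
delta(.4598,.0095,.0388,81.4)
im,d,K,T,c=cam('top'); np.savez('t2.npz',im=im,d=d,K=K,T=T); hsv=cv2.cvtColor(im,cv2.COLOR_BGR2HSV)
P=cloud(d,K,T); o=np.array([.582,.238]); a=np.radians(-8.1); ex=np.array([np.cos(a),np.sin(a)]); ey=np.array([-ex[1],ex[0]])
m=(im.max(2)>110)&(((P[...,:2]-o)@ex)>-.09)&(((P[...,:2]-o)@ex)<0)&(abs((P[...,:2]-o)@ey)<.075); print('bright on felt',m.sum())
cv2.imwrite('pics/c4.png',cv2.resize(im[130:290,100:300],None,fx=3.5,fy=3.5,interpolation=cv2.INTER_CUBIC))
```

```text
t 10.85 pos [0.4576 0.0086 0.0434] rot [-1.7993e+02  4.0000e-02  8.1910e+01] F [ 0.  -0.5 -2.2] w 0.022 gf 35.0
  -> shift [1.2 2.  4.6] turn 0.0088
bright on felt 0
```

View pics/c4.png

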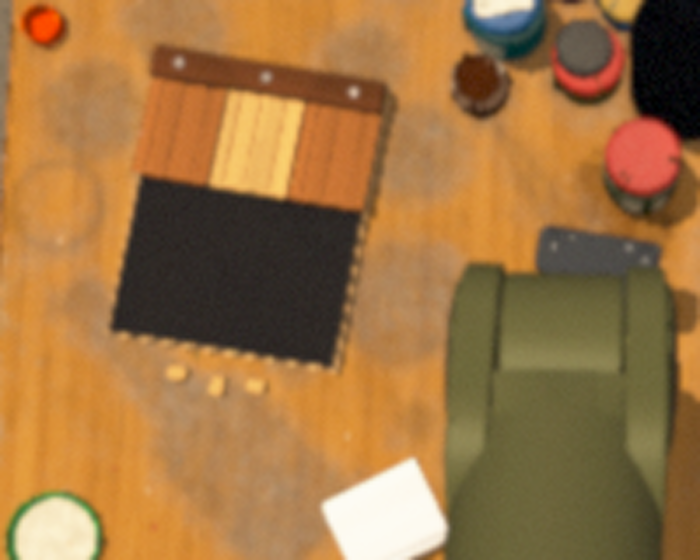

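All three chips now lie on the bench, at (176,372), (217,386) and (257,386) in the crop. The felt is clear.

Call:
{"op": "arm_command", "data": {
  "series": [
    [[0,0,2],0],
    [[0,0,4],0],
    [[0,0,5],0],
    [[0,0,5],0],
    [[0,0,5],0]
  ]
}}

```text
time_s: 11.4
tool_pos: [0.4582, 0.0084, 0.0392]
tool_rot: [180.0, -0.0, 81.9]
force: [-0.3, -1.1, -1.9]
grip_width: 0.022
grasp_force: 35.0
```

Call:
{"op": "arm_command", "data": {
  "series": [
    [[0,0,0],0],
    [[0,0,0],0],
    [[0,0,0],0],
    [[0,0,0],0],
    [[0,0,0],0]
  ],
  "grip": -1
}}

```text
time_s: 11.9
tool_pos: [0.4582, 0.0084, 0.0392]
tool_rot: [180.0, -0.0, 81.9]
force: [1.0, 0.6, -0.3]
grip_width: 0.0542
grasp_force: 0.0
```

Call:
{"op": "arm_command", "data": {
  "series": [
    [[0,0,0],0],
    [[0,0,0],0],
    [[0,0,0],0],
    [[0,0,0],0],
    [[0,0,0],0]
  ]
}}

```text
time_s: 12.4
tool_pos: [0.4582, 0.0084, 0.0391]
tool_rot: [180.0, -0.0, 81.9]
force: [-0.5, 1.0, -0.7]
grip_width: 0.0855
grasp_force: 0.0
```

Call:
{"op": "arm_command", "data": {
  "series": [
    [[0,0,-20],0],
    [[0,0,-45],0],
    [[0,0,-70],0],
    [[0,0,-95],0],
    [[0,0,-120],0]
  ]
}}

```text
time_s: 12.9
tool_pos: [0.458, 0.0083, 0.1602]
tool_rot: [180.0, -0.0, 81.9]
force: [0.3, -0.2, -0.4]
grip_width: 0.0871
grasp_force: 0.0
```

Run:
```python
from h import *
delta(.4366,-.1464,.12,99.5)
```

```text
t 12.9 pos [0.458  0.0083 0.1602] rot [ 1.7999e+02 -2.0000e-02  8.1850e+01] F [ 0.3 -0.2 -0.4] w 0.0871 gf 0.0
  -> shift [-156.2    0.7   40.1] turn -0.308
```

Call:
{"op": "arm_command", "data": {
  "series": [
    [[-40,0,0],-0.08],
    [[-80,0,0],-0.16],
    [[-120,0,5],-0.24],
    [[-150,1,12],-0.308],
    [[-156,1,20],-0.308]
  ]
}}

```text
time_s: 13.4
tool_pos: [0.4365, -0.1501, 0.1393]
tool_rot: [179.9, 0.0, 99.2]
force: [0.3, 0.1, 0.1]
grip_width: 0.087
grasp_force: 0.0
```

Call:
{"op": "arm_command", "data": {
  "series": [
    [[0,0,5],0],
    [[0,0,10],0],
    [[0,0,10],0],
    [[0,0,10],0],
    [[0,0,10],0]
  ]
}}

```text
time_s: 13.9
tool_pos: [0.4375, -0.1455, 0.1293]
tool_rot: [180.0, 0.0, 99.6]
force: [1.0, 0.2, 0.8]
grip_width: 0.0868
grasp_force: 0.0
```

Run:
```python
from h import *
im,d,K,T,c=cam('wrist'); P=cloud(d,K,T); np.savez('w3.npz',im=im,d=d,K=K,T=T)
near=(abs(P[...,0]-.46)<.09)&(abs(P[...,1]+.146)<.09)
m=near&(P[...,2]>.046)&(P[...,2]<.058)
q=P[m]; print('flange',m.sum(),cv2.minAreaRect((q[:,:2]*1000).astype(np.float32)),np.median(q,0))
m=near&(P[...,2]>.0025)&(P[...,2]<.058)&(im.min(2)>120)
q=P[m]; print('all',m.sum(),cv2.minAreaRect((q[:,:2]*1000).astype(np.float32)))
cv2.imwrite('pics/w3.png',im)
delta(.4366,-.1464,.12,99.5)
```

```text
flange 1374 ((460.45391845703125, -177.00048828125), (56.519752502441406, 165.95404052734375), 39.958133697509766) [ 0.43536748 -0.1445751   0.05159022]
all 8620 ((493.33709716796875, -160.9180450439453), (118.29354095458984, 144.84376525878906), 9.544659614562988)
t 13.95 pos [ 0.4374 -0.1457  0.1294] rot [179.97  -0.    99.57] F [-0.1  0.6  0.1] w 0.0867 gf 0.0
  -> shift [-0.6 -1.   9.4] turn 0.0012
```

View pics/w3.png

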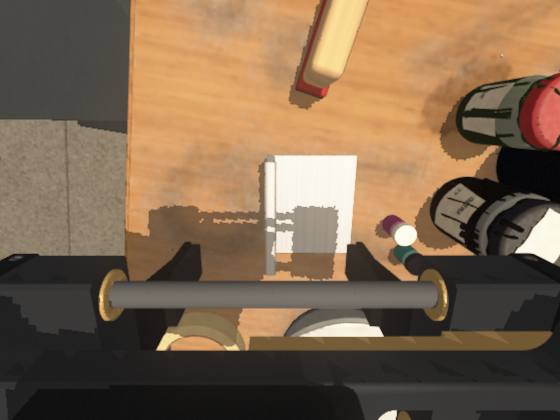

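The flange sits at columns 265–274, rows 158–275, between the fingers. The vials at (400,230) are clear of the gripper.

Run:
```python
from h import *
z=np.load('w3.npz'); im,d,K,T=[z[k] for k in ['im','d','K','T']]; P=cloud(d,K,T)
def big(m,zz):
    n,l,s,_=cv2.connectedComponentsWithStats(m.astype(np.uint8)); i=1+np.argmax(s[1:,4]); q=P[l==i]; print(s[i],cv2.minAreaRect((q[:,:2]*1000).astype(np.float32)),np.median(q,0).round(4))
    return l==i
m=np.zeros(d.shape,bool); m[140:290,250:370]=1
big(m&(P[...,2]>.044)&(P[...,2]<.058),0)
big(m&(P[...,2]>.0025)&(P[...,2]<.007),0)
```

```text
[ 265  161   12  115 1343] ((435.6452941894531, -147.40701293945312), (9.533478736877441, 99.02385711669922), 9.759116172790527) [ 0.4352 -0.1433  0.0516]
[ 274  155   84   98 7370] ((477.3827209472656, -140.48751831054688), (77.89705657958984, 99.42680358886719), 9.73855972290039) [ 0.4777 -0.1363  0.0041]
```

Call:
{"op": "arm_command", "data": {
  "series": [
    [[-1,-1,20],0],
    [[-1,-1,45],0],
    [[-1,-1,70],0],
    [[-1,-1,88],0],
    [[-1,-1,95],0]
  ]
}}

```text
time_s: 14.45
tool_pos: [0.4352, -0.147, 0.0327]
tool_rot: [-179.8, -0.0, 99.5]
force: [-0.0, -0.1, -0.5]
grip_width: 0.087
grasp_force: 0.0
```

Call:
{"op": "arm_command", "data": {
  "series": [
    [[0,0,7],0],
    [[0,0,14],0],
    [[0,0,15],0],
    [[0,0,15],0],
    [[0,0,15],0]
  ]
}}

```text
time_s: 14.95
tool_pos: [0.4367, -0.1474, 0.0196]
tool_rot: [179.9, -0.0, 99.5]
force: [0.0, 1.0, -0.1]
grip_width: 0.087
grasp_force: 0.0
```

Call:
{"op": "arm_command", "data": {
  "series": [
    [[0,0,0],0],
    [[0,0,0],0],
    [[0,0,0],0],
    [[0,0,0],0],
    [[0,0,0],0]
  ],
  "grip": 1,
  "grip_force": 55
}}

```text
time_s: 15.45
tool_pos: [0.4363, -0.1473, 0.0191]
tool_rot: [180.0, -0.0, 99.5]
force: [-0.3, -0.0, -0.3]
grip_width: 0.055
grasp_force: 0.0
```

Call:
{"op": "arm_command", "data": {
  "series": [
    [[0,0,0],0],
    [[0,0,0],0],
    [[0,0,0],0],
    [[0,0,0],0],
    [[0,0,0],0]
  ]
}}

```text
time_s: 15.95
tool_pos: [0.4363, -0.1474, 0.0191]
tool_rot: [180.0, -0.0, 99.5]
force: [0.3, 0.6, -0.7]
grip_width: 0.0149
grasp_force: 0.0
```

Call:
{"op": "arm_command", "data": {
  "series": [
    [[0,0,0],0],
    [[0,0,0],0],
    [[0,0,0],0],
    [[0,0,0],0],
    [[0,0,0],0]
  ]
}}

```text
time_s: 16.45
tool_pos: [0.4362, -0.1473, 0.0191]
tool_rot: [-180.0, -0.0, 99.5]
force: [-0.8, -0.3, 0.6]
grip_width: 0.0076
grasp_force: 55.0
```

Call:
{"op": "arm_command", "data": {
  "series": [
    [[0,0,-20],0],
    [[0,0,-45],0],
    [[0,0,-70],0],
    [[0,0,-95],0],
    [[0,0,-121],0]
  ]
}}

```text
time_s: 16.95
tool_pos: [0.4357, -0.1473, 0.1407]
tool_rot: [-180.0, -0.0, 99.5]
force: [1.3, -0.3, -1.9]
grip_width: 0.0071
grasp_force: 55.0
```

Run:
```python
from h import *
delta(.477,.253,.14,81.9)
a=np.radians(-8.1); ex=np.array([np.cos(a),np.sin(a)]); ey=np.array([-ex[1],ex[0]]); o=np.array([.582,.238])
for f in ['t2','w1']:
    z=np.load(f+'.npz'); d,K,T=[z[k] for k in ['d','K','T']]; P=cloud(d,K,T); q=P[...,:2]-o; x=q@ex; y=q@ey; h=P[...,2]
    on=(h>.006)&(h<.05)&(abs(x)<.13)&(abs(y)<.1)
    # edge by bins
    l=[x[on&(abs(y-c)<.004)].min() for c in np.arange(-.06,.061,.01)]
    print(f,'-x edge',np.median(l).round(4),np.polyfit(np.arange(-.06,.061,.01),l,1).round(4))
    up=[y[on&(abs(x-c)<.004)].max() for c in np.arange(-.09,.0,.01)]; dn=[y[on&(abs(x-c)<.004)].min() for c in np.arange(-.09,.0,.01)]
    print(' +y',np.median(up).round(4),'-y',np.median(dn).round(4),'slopes',np.polyfit(np.arange(-.09,0,.01),up,1)[0].round(4),np.polyfit(np.arange(-.09,0,.01),dn,1)[0].round(4))
    s=on&(h>.019)&(x>-.05)
    lp=[x[s&(abs(y-c)<.004)].min() for c in np.arange(-.06,.061,.01)]
    print(' lip x',np.median(lp).round(4),np.polyfit(np.arange(-.06,.061,.01),lp,1).round(4),'far',np.percentile(x[on&(h>.015)],99.5).round(4))
```

```text
t 16.95 pos [ 0.4357 -0.1473  0.1407] rot [-1.7997e+02 -2.0000e-02  9.9500e+01] F [ 1.3 -0.3 -1.9] w 0.0071 gf 55.0
  -> shift [388.  106.8   0.8] turn 0.3072
t2 -x edge -0.099 [ 0.0004 -0.1078]
 +y 0.0793 -y -0.08 slopes -0.004 -0.0108
 lip x 0.0112 [0.0037 0.0113] far 0.1
w1 -x edge -0.0992 [ 0.0005 -0.0992]
 +y 0.0791 -y -0.0798 slopes 0.0098 -0.0116
 lip x 0.0105 [-0.1658  0.0012] far 0.099
```

Call:
{"op": "arm_command", "data": {
  "series": [
    [[20,6,0],0.02],
    [[55,15,0],0.05],
    [[90,25,0],0.08],
    [[130,36,0],0.11],
    [[170,47,0],0.14]
  ]
}}

```text
time_s: 17.45
tool_pos: [0.4542, 0.0295, 0.1399]
tool_rot: [180.0, -0.0, 91.4]
force: [2.1, 0.1, -1.1]
grip_width: 0.0078
grasp_force: 55.0
```

```bash
python3 -c "
from h import *
delta(.478,.2528,.09,81.6)"
```

```text
t 17.45 pos [0.4542 0.0295 0.1399] rot [ 1.800e+02 -3.000e-02  9.138e+01] F [ 2.1  0.1 -1.1] w 0.0078 gf 55.0
  -> shift [222.6  29.2  50.1] turn 0.1707
```

Call:
{"op": "arm_command", "data": {
  "series": [
    [[40,5,0],0.034],
    [[85,11,0],0.068],
    [[130,17,0],0.1],
    [[170,22,0],0.135],
    [[200,26,5],0.171]
  ]
}}

```text
time_s: 17.95
tool_pos: [0.475, 0.2321, 0.1351]
tool_rot: [180.0, -0.1, 81.8]
force: [0.9, -0.3, -1.1]
grip_width: 0.0074
grasp_force: 55.0
```

Call:
{"op": "arm_command", "data": {
  "series": [
    [[15,2,10],0],
    [[22,3,25],0],
    [[22,3,45],0],
    [[22,3,60],0],
    [[22,3,65],0]
  ]
}}

```text
time_s: 18.45
tool_pos: [0.48, 0.2481, 0.0676]
tool_rot: [-179.8, 0.2, 81.6]
force: [-0.4, -0.4, -2.2]
grip_width: 0.0076
grasp_force: 55.0
```

```bash
python3 -c "
from h import *
delta(.478,.2528,.045,81.6)
im,d,K,T,c=cam('top'); np.savez('t3.npz',im=im,d=d,K=K,T=T)
im2,d2,K2,T2,c=cam('wrist'); np.savez('w4.npz',im=im2,d=d2,K=K2,T=T2)
cv2.imwrite('pics/c5.png',np.vstack([im2[60:280,100:480],cv2.resize(im[140:260,110:230],(380,380))]))"
```

```text
t 18.45 pos [0.48   0.2481 0.0676] rot [-179.83    0.19   81.62] F [-0.4 -0.4 -2.2] w 0.0076 gf 55.0
  -> shift [ 4.4 -2.6 22.6] turn 0.0003
```

View pics/c5.png

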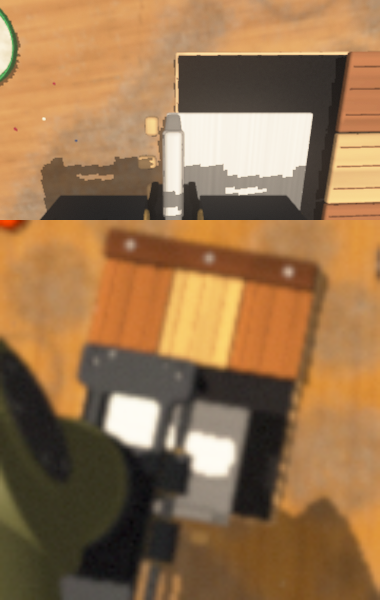

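The flashing is held level just above the felt. In the wrist crop its front edge is at column 310 and the lip is at column 335–350.

Call:
{"op": "arm_command", "data": {
  "series": [
    [[3,-1,7],0],
    [[3,-1,14],0],
    [[3,-1,22],0],
    [[3,-1,26],0],
    [[3,-1,26],0]
  ]
}}

```text
time_s: 19.05
tool_pos: [0.4803, 0.2527, 0.0433]
tool_rot: [-179.9, 0.1, 81.7]
force: [-0.1, 0.8, -3.1]
grip_width: 0.0075
grasp_force: 55.0
```

Call:
{"op": "arm_command", "data": {
  "series": [
    [[0,0,0],0],
    [[0,0,0],0],
    [[0,0,0],0],
    [[0,0,0],0],
    [[0,0,0],0]
  ]
}}

```text
time_s: 19.55
tool_pos: [0.481, 0.2532, 0.0443]
tool_rot: [180.0, -0.0, 81.7]
force: [-0.4, -0.0, -2.3]
grip_width: 0.0079
grasp_force: 55.0
```

```bash
cat > meas.py <<'E'
from h import *
a=np.radians(-8.3); ex=np.array([np.cos(a),np.sin(a)]); ey=np.array([-ex[1],ex[0]]); o=np.array([.583,.2375])
def meas():
    im,d,K,T,c=cam('wrist'); P=cloud(d,K,T); q=P[...,:2]-o; x=q@ex; y=q@ey; h=P[...,2]
    delta(.478,.2528,.0311,81.6)
    tz=env.get_obs()['tool_pos'][2]-.0191+.004
    g=im.min(2)
    fl=(g>70)&(np.ptp(im.astype(int),2)<40)&(abs(h-tz)<.006)&(abs(x)<.115)&(abs(y)<.07)
    n,l,s,_=cv2.connectedComponentsWithStats(fl.astype(np.uint8)); fl=l==1+np.argmax(s[1:,4])
    print('leg px',fl.sum(),'z top',np.median(h[fl]).round(4),'expected',round(tz,4))
    b=np.arange(-.02,.045,.005); f=np.array([x[fl&(abs(y-c)<.003)].max() for c in b]); p=np.polyfit(b,f,1); r=abs(f-np.polyval(p,b))<.002; p=np.polyfit(b[r],f[r],1)
    print('front panel-x at y=0',p[1].round(4),'deg',np.degrees(-p[0]).round(2))
    c=np.median(x[fl]); bb=np.arange(c-.02,c+.02,.005); e=np.array([y[fl&(abs(x-k)<.003)].max() for k in bb]); p=np.polyfit(bb,e,1)
    print('+y edge of flashing',np.median(e).round(4),'deg',np.degrees(p[0]).round(2))
    on=(h>.006)&(h<.05)&(y<.1)&(y>.06)
    print('panel +y edge',np.median([y[on&(abs(x-k)<.004)].max() for k in np.arange(-.08,.0,.01)]).round(4))
    s=(h>.021)&(h<.035)&(x>-.005)&(x<.1); lp=np.array([x[s&(abs(y-k)<.004)].min() for k in np.arange(-.01,.07,.01)])
    print('lip',np.median(lp).round(4),'deg',np.degrees(-np.polyfit(np.arange(-.01,.07,.01),lp,1)[0]).round(2))
    sh=(h>.015)&(h<.04)&(abs(y)<.07)&(x>.015)&(x<.08); A=np.c_[x[sh],np.ones(sh.sum())]; print('shingle top plane',np.linalg.lstsq(A,h[sh],rcond=None)[0].round(4))
    return im
if __name__=='__main__': meas()
E
python3 meas.py
```

```text
t 19.6 pos [0.481  0.2532 0.0443] rot [ 1.7999e+02 -2.0000e-02  8.1700e+01] F [ 1.5 -0.6 -2.3] w 0.0075 gf 55.0
  -> shift [-0.8 -2.9 13.2] turn 0.0017
leg px 10264 z top 0.0292 expected 0.0292Traceback (most recent call last):
  File "meas.py", line 21, in <module>
    if __name__=='__main__': meas()
                             ~~~~^^
  File "meas.py", line 11, in meas
    b=np.arange(-.02,.045,.005); f=np.array([x[fl&(abs(y-c)<.003)].max() for c in b]); p=np.polyfit(b,f,1); r=abs(f-np.polyval(p,b))<.002; p=np.polyfit(b[r],f[r],1)
                                             ~~~~~~~~~~~~~~~~~~~~~~~~~^^
    return umr_maximum(a, axis, None, out, keepdims, initial, where)
ValueError: zero-size array to reduction operation maximum which has no identity
```

```bash
sed -i 's/np.arange(-.02,.045,.005); f=/np.arange(.0,.042,.004); b=np.array([k for k in b if (fl\&(abs(y-k)<.003)).any()]); f=/; s/np.arange(-.01,.07,.01)/np.arange(.01,.07,.01)/g' meas.py; python3 meas.py
```

```text
t 19.65 pos [0.4809 0.2532 0.0442] rot [ 1.7999e+02 -1.0000e-02  8.1690e+01] F [-0.2  1.  -2. ] w 0.0074 gf 55.0
  -> shift [-0.8 -2.9 13.1] turn 0.0016
leg px 10263 z top 0.0292 expected 0.0291
front panel-x at y=0 -0.0218 deg 0.14
+y edge of flashing 0.0505 deg -0.07
panel +y edge 0.0797
lip 0.0082 deg 0.17
shingle top plane [-0.0505  0.0264]
```

Call:
{"op": "arm_command", "data": {
  "series": [
    [[-0.5,0,4],0],
    [[-0.5,0,8],0],
    [[-0.5,0,11],0],
    [[-0.5,0,12],0],
    [[-0.5,0,12],0]
  ]
}}

```text
time_s: 20.15
tool_pos: [0.4807, 0.2525, 0.0318]
tool_rot: [-180.0, 0.0, 81.7]
force: [0.4, -0.0, -1.0]
grip_width: 0.0075
grasp_force: 55.0
```

Call:
{"op": "arm_command", "data": {
  "series": [
    [[0,3,0],0],
    [[0,8,0],0],
    [[0,13,0],0],
    [[0,18,0],0],
    [[0,20,0],0]
  ]
}}

```text
time_s: 20.65
tool_pos: [0.5016, 0.2495, 0.0323]
tool_rot: [180.0, -0.0, 81.7]
force: [0.3, -1.0, -1.4]
grip_width: 0.0078
grasp_force: 55.0
```

```bash
python3 meas.py
```

```text
t 20.7 pos [0.5016 0.2494 0.0322] rot [179.95  -0.    81.65] F [ 0.   0.6 -2.9] w 0.0078 gf 55.0
  -> shift [ -0.1 -23.8   1.1] turn 0.0009
leg px 10429 z top 0.0172 expected 0.0171
front panel-x at y=0 -0.0009 deg -3.98
+y edge of flashing 0.0496 deg 0.11
panel +y edge 0.0795
lip 0.0081 deg 0.26
shingle top plane [-0.0305  0.0257]
```

Call:
{"op": "arm_command", "data": {
  "series": [
    [[0,4,0],0],
    [[0,8,0],0],
    [[0,12,0],0],
    [[0,16,0],0],
    [[0,20,0],0]
  ]
}}

```text
time_s: 21.2
tool_pos: [0.5207, 0.2468, 0.0321]
tool_rot: [180.0, -0.0, 81.7]
force: [1.4, 0.7, -1.9]
grip_width: 0.0072
grasp_force: 55.0
```

Call:
{"op": "arm_command", "data": {
  "series": [
    [[0,5,0],0],
    [[0,10,0],0],
    [[0,15,0],0],
    [[0,19,0],0],
    [[0,21,0],0]
  ]
}}

```text
time_s: 21.7
tool_pos: [0.5417, 0.2436, 0.0321]
tool_rot: [180.0, 0.0, 81.7]
force: [-0.1, -0.5, -2.2]
grip_width: 0.0077
grasp_force: 55.0
```

```bash
python3 meas.py
```

```text
t 21.75 pos [0.5419 0.2436 0.0322] rot [179.97  -0.    81.67] F [-0.   0.  -1.8] w 0.0078 gf 55.0
  -> shift [ -0.1 -64.5   1. ] turn 0.0012
leg px 6781 z top 0.0169 expected 0.0171
front panel-x at y=0 0.0105 deg -0.35
+y edge of flashing 0.056 deg -1.36
panel +y edge 0.0795
lip 0.0086 deg -0.01
shingle top plane [0.0008 0.0243]
```

Call:
{"op": "arm_command", "data": {
  "series": [
    [[0,0,0.5],0],
    [[0,0,1],0],
    [[0,0,1.5],0],
    [[0,0,2],0],
    [[0,0,2],0]
  ]
}}

```text
time_s: 22.25
tool_pos: [0.541, 0.2439, 0.0311]
tool_rot: [-180.0, -0.0, 81.7]
force: [-3.8, -1.6, 6.5]
grip_width: 0.0077
grasp_force: 55.0
```

Call:
{"op": "arm_command", "data": {
  "series": [
    [[0,0,0.4],0],
    [[0,0,0.8],0],
    [[0,0,1],0],
    [[0,0,1],0],
    [[0,0,1],0]
  ]
}}

```text
time_s: 22.75
tool_pos: [0.541, 0.2439, 0.0311]
tool_rot: [-180.0, -0.0, 81.7]
force: [-6.6, -2.2, 12.3]
grip_width: 0.0077
grasp_force: 55.0
```

Call:
{"op": "arm_command", "data": {
  "series": [
    [[0,0,0],0],
    [[0,0,0],0],
    [[0,0,0],0],
    [[0,0,0],0],
    [[0,0,0],0]
  ]
}}

```text
time_s: 23.25
tool_pos: [0.5409, 0.2439, 0.0311]
tool_rot: [-179.9, -0.0, 81.7]
force: [-6.3, -2.5, 12.2]
grip_width: 0.0076
grasp_force: 55.0
```

```bash
python3 -c "
from meas import *
im,*_=cam('scene'); im2=meas(); cv2.imwrite('pics/f.png',np.vstack([cv2.resize(im[130:250,150:330],(570,380)),im2[60:260,0:570][:,:560].copy().repeat(1,0) if 0 else cv2.resize(im2[60:260],(570,204))]))"
```

```text
t 23.35 pos [0.541  0.2439 0.0311] rot [-1.7995e+02 -4.0000e-02  8.1700e+01] F [-6.3 -2.6 12. ] w 0.0078 gf 55.0
  -> shift [ -0.3 -63.6   0.1] turn 0.0017
leg px 7020 z top 0.0159 expected 0.016
front panel-x at y=0 0.0107 deg -0.28
+y edge of flashing 0.0562 deg -0.49
panel +y edge 0.0797
lip 0.0086 deg 0.15
shingle top plane [0.0015 0.0243]
```

View pics/f.png

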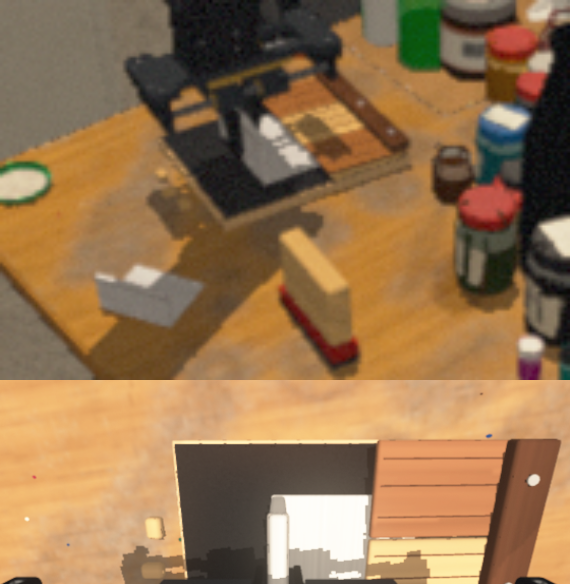

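The final view shows the leg under the shingle with the course lying flat. The scraper stands upright on the bench and the chips are on the bench beside the panel.

```bash
python3 -c "
from h import *
print(env.sign_off())"
```

```text
the job is handed in; nothing more can be done
None
```

The job is handed in at about 23 s: all three chips wiped onto the bench, the scraper standing clear of the panel, and the flashing about 29 mm under the shingle (from the arm's pose), square, centred, still gripped and pressed flat with about 12 N; no verdict came back.

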